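Close up a row of breakers on its mounting rail

TASK

The breakers on this panel's mounting rail stand side by side in one row, short of the end bracket. With the fingertips, push the row along the rail from its free end, all together as one train with no gaps opening, until the double-width breaker sits hard against the end bracket and all six stand tight side by side. Don't take hold of or lift any of them, and leave the loose tools and parts where they are.

Things in the scene. Friction and masses are not known exactly. Their poses are not given: they have to be found in the camera images.
- rail (a point): Aluminium top-hat mounting rail, 35 mm wide, 15 mm high, 380 mm long, fixed on the plate. This point: middle of the rail's top face, 18 mm above the bench. y axis runs along the rail towards the end bracket, x across the rail, z up.
- panel: Bare steel mounting plate, 260 x 420 x 3 mm, flat on the bench, fixed. Origin: centre of its underside, axes as the rail's, rail along its middle. Also on it: grey slotted wire duct along the rail (40 mm wide, top 43 mm above the bench, centre line at x = -106 mm), brass earth bar (top 30 mm above the bench, x = 113 mm, y = 20 to 180 mm).
- stop_face (a point): End bracket: grey plastic block screwed tight on the rail near its +y end, 10 mm thick along the rail, 50 mm across it, 48 mm tall above the rail. This point is on its flat face that looks at the row, on the rail's centre line at rail-top level (18 mm above the bench). Axes as the rail's.
- rcd_foot (a point): First of the row, nearest the end bracket: double-width residual-current breaker, off-white, black toggle, 36 mm along the rail, 82 across. Body 42 mm high above the rail, raised middle (45 mm across) to 60, toggle to 71. Point: middle of its foot, at rail-top level, axes as the rail's. 0.15 to 0.27 kg. Claws hook round the rail with 1 mm play: it slides with plain friction and cannot lift off.
- mcb1_foot (a point): Single breaker number 1 of five alike, touching the residual-current breaker: off-white, black toggle, 18 mm along the rail, 82 across, 42 high above the rail, raised middle (45 across) to 60, toggle to 71; flat side faces. Point: middle of its foot at rail-top level, 18 mm above the bench, axes as the rail's. 0.08 to 0.15 kg. Claws round the rail, slides with plain friction.
- mcb2_foot (a point): Single breaker number 2 of five alike, touching number 1: off-white, black toggle, 18 mm along the rail, 82 across, 42 high above the rail, raised middle (45 across) to 60, toggle to 71; flat side faces. Point: middle of its foot at rail-top level, 18 mm above the bench, axes as the rail's. 0.08 to 0.15 kg. Claws round the rail, slides with plain friction.
- mcb3_foot (a point): Single breaker number 3 of five alike, touching number 2: off-white, black toggle, 18 mm along the rail, 82 across, 42 high above the rail, raised middle (45 across) to 60, toggle to 71; flat side faces. Point: middle of its foot at rail-top level, 18 mm above the bench, axes as the rail's. 0.08 to 0.15 kg. Claws round the rail, slides with plain friction.
- mcb4_foot (a point): Single breaker number 4 of five alike, touching number 3: off-white, black toggle, 18 mm along the rail, 82 across, 42 high above the rail, raised middle (45 across) to 60, toggle to 71; flat side faces. Point: middle of its foot at rail-top level, 18 mm above the bench, axes as the rail's. 0.08 to 0.15 kg. Claws round the rail, slides with plain friction.
- mcb5_foot (a point): Single breaker number 5 of five alike, the last of the row, its free side face looks away from the end bracket (-y): off-white, black toggle, 18 mm along the rail, 82 across, 42 high above the rail, raised middle (45 across) to 60, toggle to 71; flat side faces. Point: middle of its foot at rail-top level, 18 mm above the bench, axes as the rail's. 0.08 to 0.15 kg. Claws round the rail, slides with plain friction.
- spare: Bystander: a spare single breaker lying on its side on the plate, beside the rail (about 82 x 78 mm, 18 mm thick). Origin about the middle of its underside.
- driver: Bystander: a black-handled screwdriver, 190 mm, lying on the plate beside the rail. Origin on its underside.
- tape: Bystander: a roll of black tape, 68 mm across, 19 mm high, on the bench. Origin under its centre.
- meter: Bystander: a dark grey multimeter, 145 x 74 x 38 mm, on the bench. Origin under its centre.
- cutters: Bystander: side cutters, about 155 mm long, on the bench. Origin near the pivot, at bench level.
- bin: Bystander: a grey open parts tray, 100 x 150 x 50 mm, on the bench. Origin under its centre.
- jar: Bystander: a clear jar with a steel lid, 60 mm across, 75 mm high, on the bench. Origin under its centre.
There are look-alikes about, which are no part of the job. What is shaped like the part that bears mcb5_foot but orange is not meant.

How it is judged:
By the outcome, as a careful person would: the job done as asked, in the order asked, and still so for the second after the job is handed in, with the robot touching nothing.
It also fails if it takes over 35 s, if anything falls off the work surface, if the arm or the gripper's body presses on something with over 40 N, if the wrist force passes 120 N, or if a joint passes its speed limit or range.

ROBOT

A 7-joint arm with a two-finger parallel gripper is mounted at the origin on the work surface. World frame = base frame: x ahead of the robot, y to its left, z up, the work surface at z = 0. Lengths are in m, angles in rad, forces in N, time in s.
With the tool pointing down it reaches from about 0.35 to 0.9 m from the base axis. Payload 8.1 kg.
Tool frame: the origin (TCP) lies at the very end of the fingers, on their centre line; the grasp point (between the pads) lies 19 mm behind it; z points along the fingers, y is the direction in which the jaws open and shut (so a half turn about z gives the same grasp; the last joint's range is limited). The gripper opens to 92 mm and grips with 3 to 60 N. Pads are 19 mm wide; open, the fingers measure 130 mm over their backs; the gripper's body (75 mm by 190 mm) begins 47 mm behind the grasp point.
Start: joints at [0.998, 0.434, 0.025, 1.573, -0.012, 1.134, -0.075], TCP at [0.283, -0.557, 0.227] pointing down, gripper open.
Joint ranges: [-2.62, 2.62], [-0.44, 2.09], [-1.27, 1.32], [0.08, 2.57], [-1.32, 4.46], [0.12, 2], [-2.74, 2.74]. Speed limits (rad/s): [2.22, 2.22, 3.01, 3.01, 3.14, 3.14, 3.14].

INTERFACE

Orientations are given as a unit quaternion [w, x, y, z].
In Python, from bench import status, viewer, job gives the robot as it stands.
- The arm moves only by the tool send_rows, never from a script. Its argument "increments" is a list of rows, each a list of 5 numbers: the shift along the world's x, y, z in mm, then the turn about the world's z in rad, then the opening, from 0 (shut) to 1 (fully open). A call has 1 to 10 rows; each row shifts and turns the commanded pose from where the row before left it; what a row does not reach is not made up. A row lasts 1/10 s, in which the tool goes at most 50 mm and 8.59 degrees, less where a joint would pass 70% of its speed; a pose out of reach is approached as far as the arm can. A call with a gripper value outside its range is refused whole. The fingers move at their own pace and stop on an object; "squeeze" is the grip in N (left out, the last holds). Time passes only in rows, so rows that do not move let the fingers close. It gives the time, the measured TCP pose, the force and the opening at its end, in the units of the state.
- status.get_state(): the state, without advancing time (a new reading comes with each control period).
- viewer.get_image(name): name is "side" or "top"; returns (picture, depth): 400x640x3 uint8, blue, green, red; 400x640 float32, m along the optical axis (not along the pixel's ray), 0 where there is no reading.
- viewer.camera_model(name): a dict with "K" (3x3 intrinsics, pixels), "R" (3x3) and "t" (3): a world point X has camera coordinates R X + t. Camera axes: x right, y down, z forward; pixel columns grow to the right and rows downward; lengths in m; the calibration is good to about 2 mm. A picture is of the moment at which its call begins. camera_model takes no time and is no camera call.
- job.job_done(): hands the job in, once; it reports no verdict.
The state is a dict: "time_s": time; "joint_positions": joint angles; "dq": joint speeds; "joint_torque": joint torques, N m; "ee_pos": TCP position; "ee_rot": TCP orientation; "ft_force": force on the tool from outside, world axes, zero at the start; "ft_torque": the same for the moment, N m; "grip_width": finger opening in m.
Only numpy, scipy, OpenCV 4.12 (cv2) and the standard library are available. Lean on these libraries where they do the work, as an engineer would, in place of code of your own. Each camera call takes 0.05 s, during which the arm holds its last target.

## Working session

There is one attempt and no reset: what is moved stays moved. The work goes in short steps, Python scripts to look and compute and a tool call to move; the robot and the scene stay as the last step left them, time stands still between calls to the robot, and variables do not carry over. Pictures are saved under pics/ and viewed, and the job is handed in when it is done.

Besides the shell and the picture viewer there is one more tool, called after "Emit:" in YAML: its name, and indented under it one key for each argument. send_rows: Moves the arm, as the interface text tells. Its arguments: {"type":"object","properties":{"increments":{"type":"array"},"squeeze":{"type":"number"}},"required":["increments"]}

```bash
mkdir -p pics; ls; python3 - <<'E'
from bench import status, viewer
import cv2, numpy as np
s=status.get_state(); print({k:np.round(v,3).tolist() for k,v in s.items()})
for n in("side","top"):
    im,d=viewer.get_image(n); cv2.imwrite(f"pics/{n}0.png",im); np.savez(f"pics/{n}0.npz",im=im,d=d)
    m=viewer.camera_model(n); print(n,m)
E
```

```text
pics
{'time_s': 0.0, 'joint_positions': [0.998, 0.435, 0.025, 1.574, -0.012, 1.134, -0.075], 'dq': [-0.0, -0.0, -0.0, 0.001, -0.001, 0.0, -0.001], 'joint_torque': [-0.001, -66.787, 0.985, -31.446, -0.061, 0.043, 0.0], 'ee_pos': [0.283, -0.557, 0.226], 'ee_rot': [-0.001, 0.973, 0.233, -0.0], 'ft_force': [0.292, 0.652, -0.369], 'ft_torque': [-0.03, 0.019, 0.004], 'grip_width': 0.092}
side {'K': array([[371.5666371 ,   0.        , 315.10410471],
       [  0.        , 371.5666371 , 200.26569729],
       [  0.        ,   0.        ,   1.        ]]), 'R': array([[ 0.9982657 , -0.05867997,  0.00471637],
       [-0.02946092, -0.5673352 , -0.8229598 ],
       [ 0.05096702,  0.82139359, -0.56808004]]), 't': array([-0.56906409,  0.08651841,  0.87029982])}
top {'K': array([[437.39140046,   0.        , 317.08122029],
       [  0.        , 437.39140046, 195.49716974],
       [  0.        ,   0.        ,   1.        ]]), 'R': array([[ 0.01425776, -0.99970106,  0.01986241],
       [-0.99723229, -0.01566657, -0.07267959],
       [ 0.07296903, -0.01877119, -0.99715754]]), 't': array([0.01060834, 0.56130244, 0.97600889])}
```

View pics/top0.png

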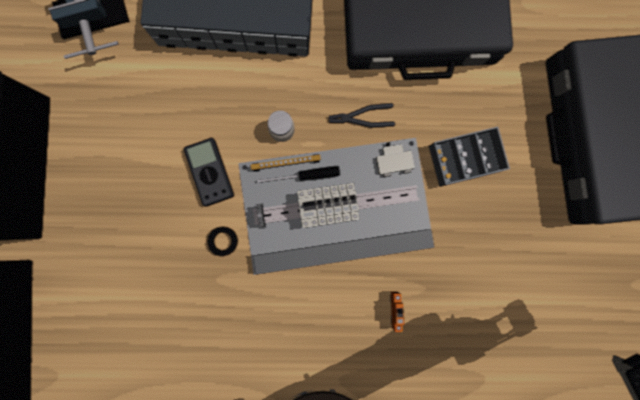

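View pics/side0.png

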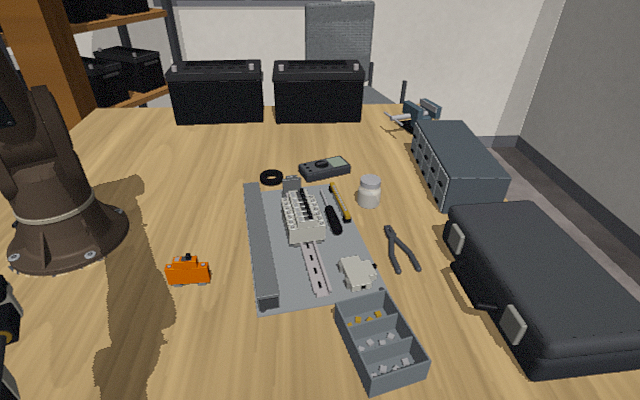

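The top view shows the grey end bracket at about (257,215). The row spans columns 300-357 and its free end faces right (-y). Possible mix-ups for mcb5 are the row's last single at (352,200), the spare lying flat at (395,160), and the orange look-alike at (398,312). The one I want is the row's last at (352,200). Next is a close crop.

```bash
cat > h.py <<'E'
import numpy as np
from bench import viewer
def px(n,P):
    m=viewer.camera_model(n); c=m["R"]@np.array(P)+m["t"]; u=m["K"]@c; return u[:2]/u[2]
def atz(n,u,v,z):
    m=viewer.camera_model(n); r=m["R"].T@np.linalg.inv(m["K"])@np.array([u,v,1.]); o=-m["R"].T@m["t"]
    return o+r*(z-o[2])/r[2]
E
python3 - <<'E'
import cv2,numpy as np
im=cv2.imread("pics/top0.png")
c=cv2.resize(im[140:280,230:440],None,fx=3.8,fy=3.8,interpolation=cv2.INTER_CUBIC); cv2.imwrite("pics/c1.png",c)
im=cv2.imread("pics/side0.png")
c=cv2.resize(im[165:315,235:395],None,fx=4,fy=4,interpolation=cv2.INTER_CUBIC); cv2.imwrite("pics/c2.png",c)
E
```

```text
(no output)
```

View pics/c1.png

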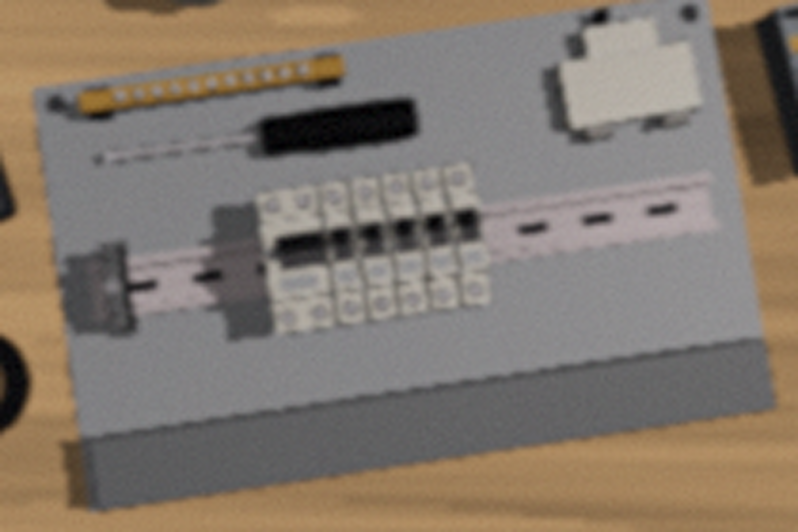

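View pics/c2.png

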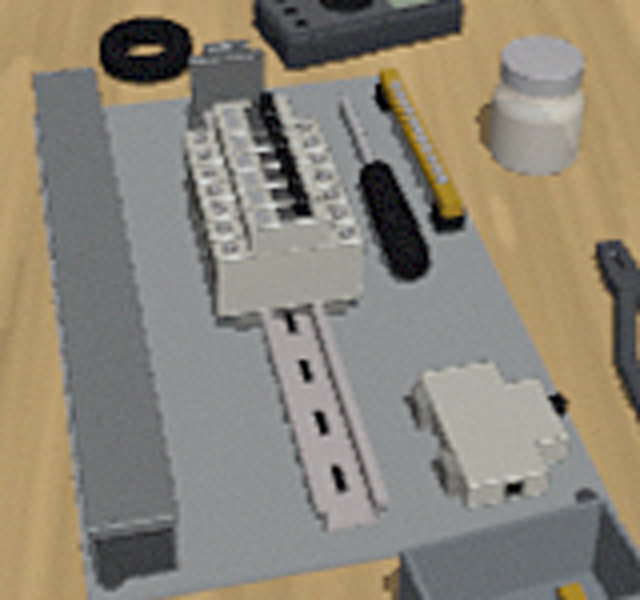

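```bash
python3 - <<'E'
import numpy as np,cv2
from h import *
def w(u,v,z): return atz("top",230+u/3.8-0.4,140+v/3.8-0.4,z)
for u,v in[(145,286),(208,276),(533,229),(597,218),(662,209)]: print("slot",np.round(w(u,v,.018)*1e3,1))
for n,u,v,z in[("free top far",470,166,.06),("free bot",490,303,.06),("row left top",260,193,.06),("row left bot",275,333,.06),("brk top r",123,240,.066),("brk bot r",132,332,.066)]: print(n,np.round(w(u,v,z)*1e3,1))
# cloud
for n in("top","side"):
    z=np.load(f"pics/{n}0.npz"); d=z["d"]; m=viewer.camera_model(n)
    v,u=np.mgrid[:400,:640]; P=np.stack([(u-m["K"][0,2])/m["K"][0,0]*d,(v-m["K"][1,2])/m["K"][1,1]*d,d],-1)
    W=(P-m["t"])@m["R"]; np.save(f"pics/{n}W.npy",W)
    if n=="top":
        s=(W[...,2]>.05)&(d>0)&(u>240)&(u<370)&(v>170)&(v<235)
        lab,L=cv2.connectedComponents(s.astype(np.uint8))
        for k in range(1,lab):
            q=W[L==k]
            if len(q)>20: print(len(q),cv2.minAreaRect((q[:,:2]*1e3).astype(np.float32)),np.round(np.percentile(q[:,2],[5,50,95]),4))
E
```

```text
slot [515.4 130.4  18. ]
slot [521.9  92.9  18. ]
slot [ 553.1 -101.9   18. ]
slot [ 560.4 -140.5   18. ]
slot [ 566.4 -179.8   18. ]
free top far [586.3 -59.3  60. ]
free bot [507.4 -71.5  60. ]
row left top [568.7  61.6  60. ]
row left bot [488.5  51.6  60. ]
brk top r [540.1 139.   66. ]
brk bot r [487.9 132.7  66. ]
2111 ((538.3065185546875, -4.950523376464844), (82.06734466552734, 125.25035858154297), 9.224651336669922) [0.0571 0.0752 0.0867]
117 ((513.8604736328125, 143.0648193359375), (49.30064010620117, 10.353120803833008), 8.740577697753906) [0.0541 0.0631 0.068 ]
```

Rail +y comes out as (-0.162, 0.987). The free face is at about (548, -67) mm and the gap to the bracket is about 82 mm. My plan is to set the jaws across the rail, slightly open, and descend behind the free face with TCP z about 32 mm, so the gripper body clears the toggles.

Emit:
send_rows:
  increments:
    - [20,34,0,0.1264,0.25]
    - [20,34,0,0.1264,0.25]
    - [20,34,0,0.1264,0.25]
    - [20,34,0,0.1264,0.25]
    - [20,34,0,0.1264,0.25]
    - [20,34,0,0.1264,0.25]
    - [20,34,0,0.1264,0.25]
    - [20,34,0,0.1264,0.25]
    - [20,34,0,0.1264,0.25]
    - [20,34,0,0.1264,0.25]

```text
time_s: 1.1
ee_pos: [0.4833, -0.2159, 0.2266]
ee_rot: [-0.0, 0.645, 0.764, -0.0]
ft_force: [0.7, -0.4, 0.5]
grip_width: 0.0238
```

Emit:
send_rows:
  increments:
    - [18,28,0,0,0.25]
    - [18,28,0,0,0.25]
    - [18,28,0,0,0.25]
    - [17,27,0,0,0.25]
    - [0,0,0,0,0.25]
    - [0,0,0,0,0.25]
    - [0,0,0,0,0.25]

```text
time_s: 1.8
ee_pos: [0.5533, -0.1074, 0.2264]
ee_rot: [-0.0, 0.648, 0.762, -0.001]
ft_force: [0.2, 0.4, -0.1]
grip_width: 0.0232
```

Emit:
send_rows:
  increments:
    - [2,0,-40,0,0.25]
    - [0,0,-40,0,0.25]
    - [0,0,-40,0,0.25]
    - [0,0,-30,0,0.25]
    - [0,0,-20,0,0.25]
    - [0,0,-14,0,0.25]
    - [0,0,-10,0,0.25]
    - [0,0,0,0,0.25]
    - [0,0,0,0,0.25]

```text
time_s: 2.7
ee_pos: [0.5564, -0.1066, 0.0334]
ee_rot: [0.0, 0.647, 0.762, 0.0]
ft_force: [-0.2, -0.4, 0.5]
grip_width: 0.0233
```

```bash
python3 - <<'E'
from bench import viewer
import cv2
a,_=viewer.get_image("top"); b,_=viewer.get_image("side")
a=cv2.resize(a[140:280,230:440],None,fx=3.8,fy=3.8,interpolation=cv2.INTER_CUBIC); cv2.imwrite("pics/t2.png",a)
b=cv2.resize(b[115:315,215:395],None,fx=3,fy=3,interpolation=cv2.INTER_CUBIC); cv2.imwrite("pics/s2.png",b)
E
```

```text
(no output)
```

View pics/s2.png

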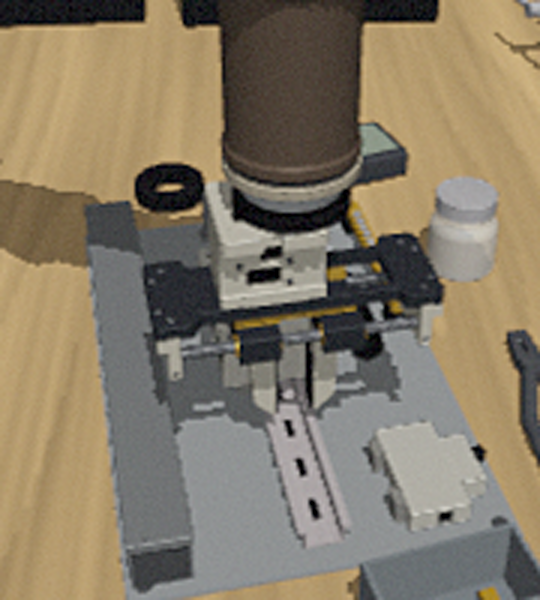

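View pics/t2.png

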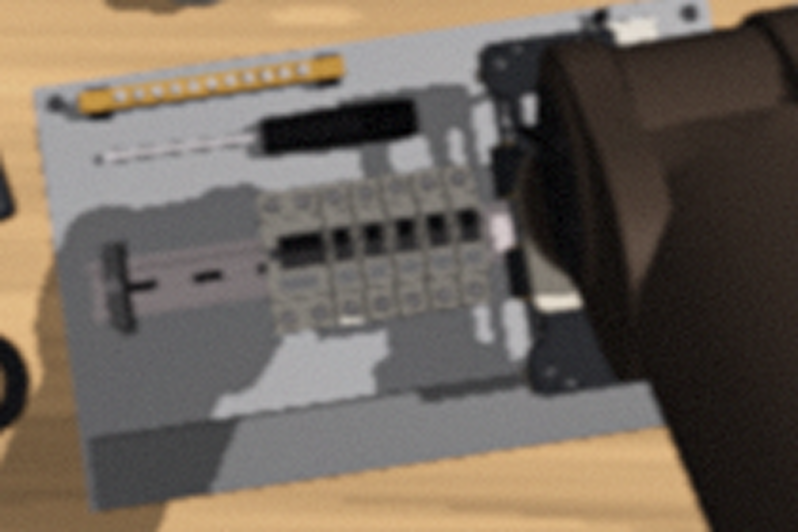

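The side view shows the fingers at about (290,400) in the crop, straddling the rail behind the row. The row is undisturbed and the gripper body is clear of it. Now I'll approach slowly.

Emit:
send_rows:
  increments:
    - [-1,5,0,0,0.25]
    - [-1,5,0,0,0.25]
    - [-1,5,0,0,0.25]
    - [-0.5,4,0,0,0.25]
    - [-0.5,3,0,0,0.25]
    - [-0.3,2,0,0,0.25]
    - [-0.3,2,0,0,0.25]

```text
time_s: 3.5
ee_pos: [0.5513, -0.0802, 0.0327]
ee_rot: [0.0, 0.647, 0.762, -0.0]
ft_force: [0.3, 0.2, -0.1]
grip_width: 0.0231
```

Emit:
send_rows:
  increments:
    - [-0.2,1,0,0,0.25]
    - [-0.2,1,0,0,0.25]
    - [-0.2,1,0,0,0.25]
    - [-0.2,1,0,0,0.25]
    - [-0.2,1,0,0,0.25]
    - [-0.2,1,0,0,0.25]
    - [-0.2,1,0,0,0.25]
    - [-0.2,1,0,0,0.25]

```text
time_s: 4.3
ee_pos: [0.5499, -0.0737, 0.0327]
ee_rot: [0.001, 0.648, 0.762, -0.0]
ft_force: [1.8, -5.4, 0.1]
grip_width: 0.0229
```

Contact at about 5 N. Now the slow push along the rail.

Emit:
send_rows:
  increments:
    - [-0.2,1.2,0,0,0.25]
    - [-0.25,1.5,0,0,0.25]
    - [-0.3,1.8,0,0,0.25]
    - [-0.33,2,0,0,0.25]
    - [-0.33,2,0,0,0.25]
    - [-0.33,2,0,0,0.25]
    - [-0.33,2,0,0,0.25]
    - [-0.33,2,0,0,0.25]
    - [-0.33,2,0,0,0.25]
    - [-0.33,2,0,0,0.25]

```text
time_s: 5.3
ee_pos: [0.5468, -0.0552, 0.0328]
ee_rot: [0.001, 0.648, 0.762, -0.0]
ft_force: [0.7, -5.3, -0.1]
grip_width: 0.0232
```

Emit:
send_rows:
  increments:
    - [-0.33,2,0,0,0.25]
    - [-0.33,2,0,0,0.25]
    - [-0.33,2,0,0,0.25]
    - [-0.33,2,0,0,0.25]
    - [-0.33,2,0,0,0.25]
    - [-0.33,2,0,0,0.25]
    - [-0.33,2,0,0,0.25]
    - [-0.33,2,0,0,0.25]
    - [-0.33,2,0,0,0.25]
    - [-0.33,2,0,0,0.25]

```text
time_s: 6.3
ee_pos: [0.5435, -0.0352, 0.0328]
ee_rot: [0.001, 0.648, 0.762, -0.001]
ft_force: [1.4, -5.4, 0.2]
grip_width: 0.023
```

```bash
python3 - <<'E'
from bench import viewer,status
import cv2
a,_=viewer.get_image("top")
a=cv2.resize(a[140:280,230:440],None,fx=3.8,fy=3.8,interpolation=cv2.INTER_CUBIC); cv2.imwrite("pics/t3.png",a)
s=status.get_state();print(s["ft_force"],s["ft_torque"])
E
```

```text
[ 1.61740906 -5.46047485 -0.37463817] [-1.07809316 -0.31875682  0.01362954]
```

View pics/t3.png

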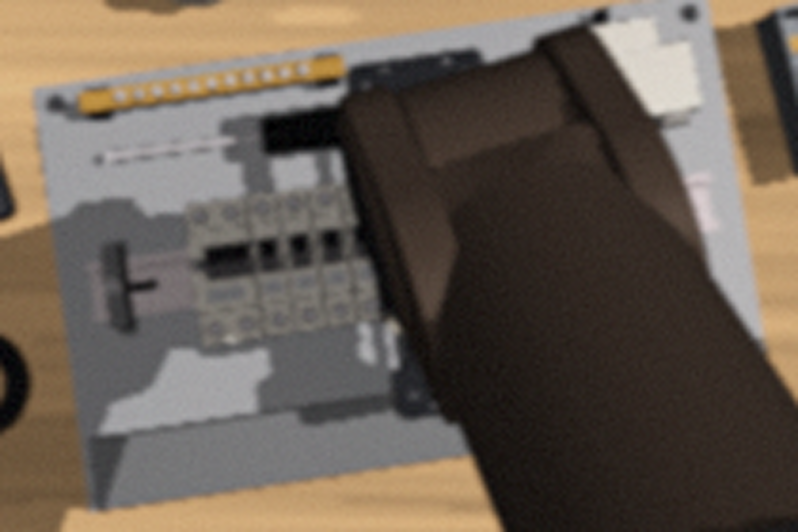

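The row has moved as one train. Its leading edge is at about x=195 in the crop and the bracket at 128, leaving about 40 mm. Continuing.

Emit:
send_rows:
  increments:
    - [-0.33,2,0,0,0.25]
    - [-0.33,2,0,0,0.25]
    - [-0.33,2,0,0,0.25]
    - [-0.33,2,0,0,0.25]
    - [-0.33,2,0,0,0.25]
    - [-0.33,2,0,0,0.25]
    - [-0.33,2,0,0,0.25]
    - [-0.33,2,0,0,0.25]
    - [-0.33,2,0,0,0.25]
    - [-0.33,2,0,0,0.25]

```text
time_s: 7.35
ee_pos: [0.5401, -0.015, 0.0328]
ee_rot: [0.0, 0.648, 0.762, -0.0]
ft_force: [1.5, -5.7, 1.8]
grip_width: 0.0228
```

Emit:
send_rows:
  increments:
    - [-0.33,2,0,0,0.25]
    - [-0.33,2,0,0,0.25]
    - [-0.33,2,0,0,0.25]
    - [-0.25,1.5,0,0,0.25]
    - [-0.2,1.2,0,0,0.25]
    - [-0.16,1,0,0,0.25]
    - [-0.16,1,0,0,0.25]
    - [-0.16,1,0,0,0.25]
    - [-0.16,1,0,0,0.25]

```text
time_s: 8.25
ee_pos: [0.538, -0.0024, 0.0327]
ee_rot: [0.0, 0.648, 0.762, -0.001]
ft_force: [0.6, -6.1, 0.6]
grip_width: 0.0229
```

```bash
python3 - <<'E'
from bench import viewer,status
import cv2
a,_=viewer.get_image("top")
a=cv2.resize(a[170:240,235:340],None,fx=7.6,fy=7.6,interpolation=cv2.INTER_CUBIC); cv2.imwrite("pics/t4.png",a)
s=status.get_state();print(s["ft_force"],s["ft_torque"])
E
```

```text
[ 1.7962705  -6.2422038   0.28071734] [-1.14138895 -0.29200899 -0.00696616]
```

View pics/t4.png

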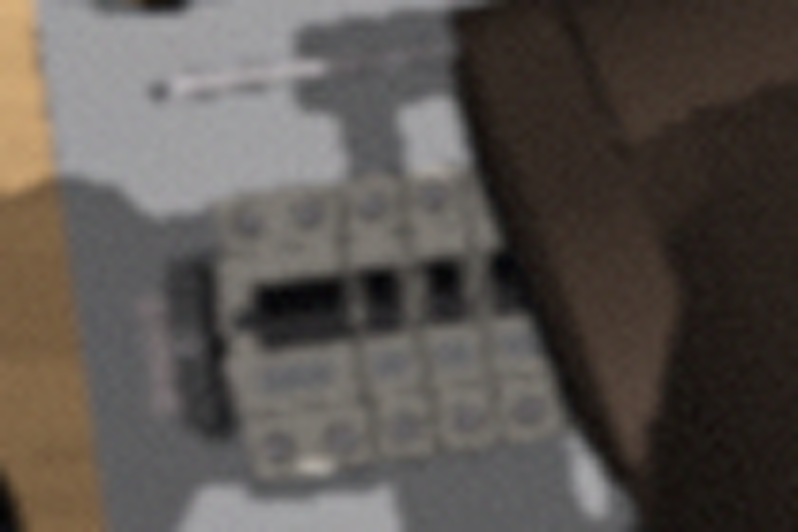

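The row's leading edge is at about x=225 and the bracket edge at about 215, so only a few mm are left. The force is still plain friction (6 N), so I'll creep.

Emit:
send_rows:
  increments:
    - [-0.1,0.7,0,0,0.25]
    - [-0.1,0.7,0,0,0.25]
    - [-0.1,0.7,0,0,0.25]
    - [-0.1,0.7,0,0,0.25]

```text
time_s: 8.7
ee_pos: [0.5376, 0.0003, 0.0327]
ee_rot: [0.0, 0.648, 0.762, -0.001]
ft_force: [0.4, -6.3, 0.9]
grip_width: 0.0229
```

Emit:
send_rows:
  increments:
    - [-0.1,0.6,0,0,0.25]
    - [-0.1,0.6,0,0,0.25]
    - [-0.1,0.6,0,0,0.25]

```text
time_s: 9.0
ee_pos: [0.5373, 0.0021, 0.0328]
ee_rot: [0.0, 0.648, 0.762, -0.001]
ft_force: [0.9, -6.5, -0.3]
grip_width: 0.0231
```

Emit:
send_rows:
  increments:
    - [-0.1,0.6,0,0,0.25]
    - [-0.1,0.6,0,0,0.25]
    - [-0.1,0.6,0,0,0.25]

```text
time_s: 9.3
ee_pos: [0.537, 0.0039, 0.0327]
ee_rot: [0.0, 0.648, 0.762, -0.001]
ft_force: [1.7, -6.3, -0.8]
grip_width: 0.0228
```

Emit:
send_rows:
  increments:
    - [-0.1,0.6,0,0,0.25]
    - [-0.1,0.6,0,0,0.25]

```text
time_s: 9.5
ee_pos: [0.537, 0.0043, 0.0328]
ee_rot: [0.001, 0.648, 0.762, -0.001]
ft_force: [0.9, -9.4, 0.9]
grip_width: 0.0229
```

Emit:
send_rows:
  increments:
    - [-0.1,0.6,0,0,0.25]
    - [-0.1,0.6,0,0,0.25]

```text
time_s: 9.7
ee_pos: [0.5369, 0.0043, 0.0328]
ee_rot: [0.001, 0.648, 0.761, -0.001]
ft_force: [1.8, -12.2, 0.7]
grip_width: 0.0229
```

Emit:
send_rows:
  increments:
    - [-0.1,0.6,0,0,0.25]
    - [-0.1,0.6,0,0,0.25]

```text
time_s: 9.9
ee_pos: [0.5369, 0.0043, 0.0328]
ee_rot: [0.002, 0.649, 0.761, -0.002]
ft_force: [3.7, -17.8, 1.3]
grip_width: 0.0229
```

The TCP has stalled at y=4.3 mm and the force is climbing, so the row is against the bracket. I'll press slightly more, hold, then back off gently.

Emit:
send_rows:
  increments:
    - [-0.1,0.7,0,0,0.25]
    - [0,0,0,0,0.25]
    - [0,0,0,0,0.25]

```text
time_s: 10.2
ee_pos: [0.5368, 0.0043, 0.0328]
ee_rot: [0.002, 0.649, 0.761, -0.002]
ft_force: [3.3, -17.3, 1.6]
grip_width: 0.0229
```

Emit:
send_rows:
  increments:
    - [0.16,-1,0,0,0.25]
    - [0.16,-1,0,0,0.25]
    - [0.16,-1,0,0,0.25]
    - [0.16,-1,0,0,0.25]
    - [0.16,-1,0,0,0.25]
    - [0.16,-1,0,0,0.25]
    - [0.32,-2,0,0,0.25]
    - [0.6,-4,0,0,0.25]
    - [1,-6,0,0,0.25]
    - [1.3,-8,0,0,0.25]

```text
time_s: 11.2
ee_pos: [0.5406, -0.0166, 0.0328]
ee_rot: [-0.0, 0.647, 0.762, 0.0]
ft_force: [-0.8, -0.4, 0.5]
grip_width: 0.0229
```

Emit:
send_rows:
  increments:
    - [2,-12,0,0,0.25]
    - [2,-12,0,0,0.25]
    - [0,0,25,0,0.25]
    - [0,0,40,0,0.25]
    - [5,-30,30,0,0.25]
    - [5,-45,0,0,0.25]
    - [5,-45,0,0,0.25]
    - [5,-45,0,0,0.25]
    - [0,-45,0,0,0.25]
    - [0,0,0,0,0.25]

```text
time_s: 12.2
ee_pos: [0.5623, -0.2607, 0.1271]
ee_rot: [0.001, 0.651, 0.759, -0.002]
ft_force: [-0.0, 0.1, -0.0]
grip_width: 0.023
```

```bash
python3 - <<'E'
from bench import viewer,status
import cv2,numpy as np
from h import *
a,d=viewer.get_image("top"); b,_=viewer.get_image("side")
cv2.imwrite("pics/t5f.png",a)
cv2.imwrite("pics/t5.png",cv2.resize(a[160:240,235:340],None,fx=7,fy=7,interpolation=cv2.INTER_CUBIC))
cv2.imwrite("pics/s5.png",cv2.resize(b[165:315,235:395],None,fx=4,fy=4,interpolation=cv2.INTER_CUBIC))
m=viewer.camera_model("top");v,u=np.mgrid[:400,:640]; P=np.stack([(u-m["K"][0,2])/m["K"][0,0]*d,(v-m["K"][1,2])/m["K"][1,1]*d,d],-1)
W=(P-m["t"])@m["R"]; s=(W[...,2]>.05)&(W[...,2]<.1)&(d>0)&(u>240)&(u<370)&(v>170)&(v<240)
q=W[s][:,:2]*1e3; r=np.array([-.162,.987]); t=q@r; print(np.percentile(t,[0,.5,99.5,100]), np.ptp(t),"expect 126+10")
E
```

```text
[-72.46181987 -71.62408349  61.98578933  62.96845747] 135.43027733862823 expect 126+10
```

View pics/t5.png

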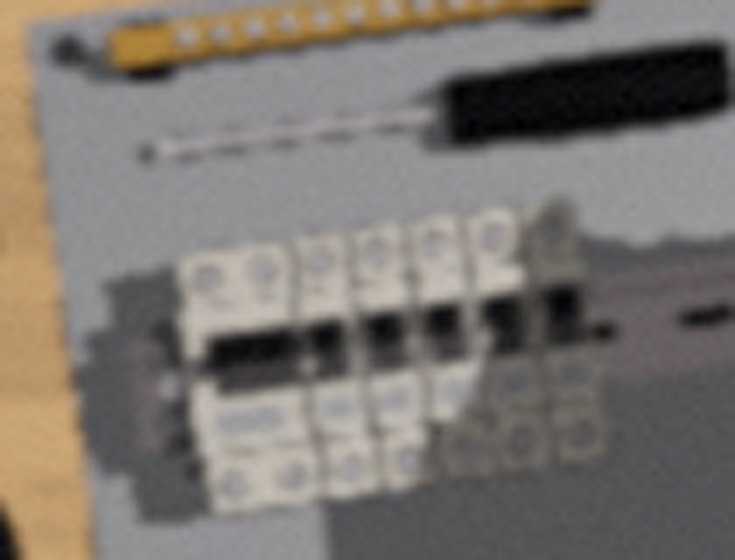

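View pics/s5.png

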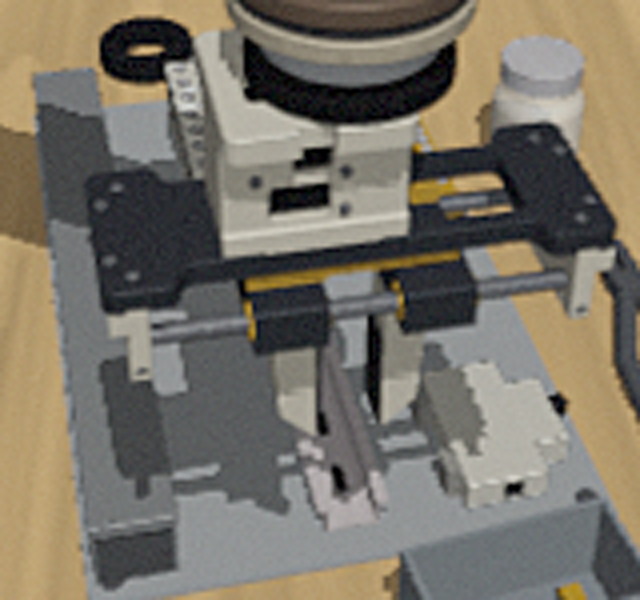

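View pics/t5f.png

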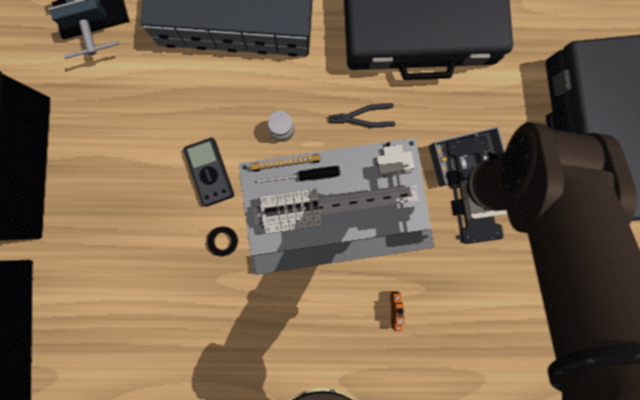

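The row's pixels run into the bracket (about x=185 in the crop) with no gaps. Bracket plus row measures 135.4 mm against 136 expected. The bystanders are where they were and the arm is clear.

```bash
python3 -c "
from bench import job; print(job.job_done())"
```

```text
the job is handed in; nothing more can be done
None
```

The row is pushed up to the end bracket and the job is handed in, at about 12.3 s on the robot's clock. I pushed slowly (at most about 20 mm/s) on the free face of the last breaker, with the fingertips slightly apart and never gripping or lifting. The row slid about 80 mm as one train.

- **Contact with the bracket:** the force stayed at about 5–6 N while the row slid. It then rose to about 18 N while the fingertips stopped moving. I backed off gently and the wrist force returned to zero.
- **Tightness:** bracket plus row measured 135.4 mm from the depth image, against 136 mm expected, and I saw no gaps in the last top view.
- **Tools and parts:** the loose items looked unmoved in the last top view. The gripper hid part of the parts tray.
- **Not confirmed:** in the last side view the gripper hid the free end of the row, so the final check rests on the top camera and the forces.

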